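# Set the plating tweezers to the slice-gauge mark and hold them over the slate

### The job

Throw the cam lever of the tool rest fully over to free the plating tweezers, lift the tweezers out, and hold them level and still about 10 cm above the slate board with their tips over its middle, squeezed so that the tip gap is at the 14 mm mark (the index strip's long line) ready to gauge the next slice. Never let the tips close together, and leave the other things on the table where they stand. Finish while still holding the tweezers squeezed to the mark: do not put them down or let go.

Things in the scene. Friction and masses are not known exactly. Their poses are not given: they have to be found in the camera images.
- cam (a joint): cam lever angle. 0: locked, the handle leans 49 deg from upright towards the tweezers and the linked steel bolt (16 mm per rad) is out over the tweezers' spine. About 1.7 rad (its stop): free, thrown over to lean 49 deg away from the tweezers, bolt fully drawn back. It stays where it is left; 2 to 3 N at the ball turns it.
- cam_ball (a point): centre of the black ball (diameter 20 mm) at the end of the cam lever's round dark steel handle (12 mm thick), 75 mm from the axle; it moves with the lever: 115 mm above the table at both ends of the swing, 141 mm in the middle
- cam_axle (a point): centre of the cam lever's axle, 66 mm above the table, at the rest's x = -80 mm; the axle runs along the rest's y axis, between steel cheeks 78 mm high
- rest: fixed wooden tool rest, base 260 x 70 x 12 mm; origin on the table; x runs along the tweezers to their tips, y across, z up. Base from x = -110 to 150. Spine of the tweezers at x = -45 to -22 between cheeks 64 mm high, under the bolt (69 mm high). Front post at x = 111 to 119, 66 mm wide, with ears at y = +-30, 61 mm high. Between x = -15 and 110 only the 12 mm base is under and beside the blades.
- tweezers_grip (a point): point half-way between the two grip flats (darker plates 34 long, 16 high, on the blades' outsides) of the open tweezers, half-way up: 53 mm above the table, at the rest's x = 80, y = 0. Axes as tweezers. Width over the flats: 36.7 mm open, 22 mm at the mark (flats then parallel), in general 12.7 mm + 0.667 x tip gap; about 6 N to squeeze to the mark. Tips 55 mm ahead in x.
- tweezers: loose steel tweezers, 60 g, 180 mm long, blades on edge, 16 mm high. Origin at the pivot by the spine, 110 mm behind tweezers_grip, 53 mm above the table; x to the tips, y from fixed to sprung blade, z up; centre of mass at x = 81. An index strip 7 mm wide crosses over the blades at x = 78: its long line lies over the sprung blade's outer edge at the mark (14 mm tip gap).
- blade (a joint): angle of the sprung blade: 0 rad open (tip gap 36 mm), grows as squeezed, 0.134 rad at the mark (tip gap 14 mm), 0.2186 rad tips shut; tip gap in mm = 330 x sin(0.1093 - value / 2). Springs back to 0.
- tip_a (a point): inner face of the fixed blade's tip, half-way up
- tip_b (a point): inner face of the sprung blade's tip, half-way up; the distance from tip_a is the tip gap
- slate: fixed dark slate serving board, 190 (x) x 260 (y) mm, top 20 mm above the table; origin on the table under its middle
- dish: small blue ceramic sauce dish, 52 mm across, 20 mm high, near one corner of the slate; origin under its middle
- jar: amber glass jar with black lid, 44 mm across, 70 mm high, beside the tool rest, about 125 mm from the tweezers; origin under its middle
- bowls: stack of three white bowls, 124 mm across, 68 mm high, at the back; origin under its middle
- calculator: grey desk calculator 110 x 75 x 11 mm lying on the near left; origin under its middle
- coins: three little piles of change, 25 mm wide, under 8 mm high, straight ahead of the robot, close to it; origin at the first pile
- whetstone: grey whetstone 60 x 160 x 25 mm on the near right; origin under its middle
There are look-alikes about, which are no part of the job. What is shaped like the tweezers but red is not meant.

How it is judged:
By the outcome, as a careful person would: the job done as asked, in the order asked, and still so for the second after the job is handed in, while the arm keeps its last pose, push and grip.
It also fails if it takes over 61 s, if anything falls off the work surface, if the arm or the gripper's body presses on something with over 40 N, if the wrist force passes 120 N, or if a joint passes its speed limit or range.

### The arm

A 6-joint arm with a two-finger parallel gripper is mounted at the origin on the work surface. World frame = base frame: x ahead of the robot, y to its left, z up, the work surface at z = 0. Lengths are in m, angles in rad, forces in N, time in s.
With the tool pointing down it reaches from about 0.3 to 0.85 m from the base axis. Payload 5.4 kg.
Tool frame: the origin (TCP) lies between the finger pads; the fingertips stand 11 mm ahead of it and the grasp point (between the pads) lies 8 mm behind it; y points along the fingers, x is the direction in which the jaws open and shut, and the axes are right-handed (so a half turn about y gives the same grasp; the last joint's range is limited). The gripper opens to 85 mm and grips with 20 to 120 N. Pads are 22 mm wide; open, the fingers measure 114 mm over their backs; the gripper's body (76 mm by 85 mm) begins 54 mm behind the grasp point. The pads swing forward as they close: fully open they stand 13 mm farther back than shut.
Start: joints at [0.962, 0.158, 1.597, -0, 1.386, -0.21], TCP at [0.223, 0.53, 0.242] pointing down, gripper open.
Joint ranges: [-2.91, 2.91], [-0.94, 2.29], [0.18, 2.7], [-1.29, 4.43], [0.17, 2.64], [-3, 3]. Speed limits (rad/s): [2.57, 2.57, 3.14, 3.14, 3.14, 3.14].

### API

Orientations are given as a unit quaternion [x, y, z, w].
In Python, from bench import observe, capture, hand_in, spot_in, trace, place_of gives the robot as it stands.
- The arm moves only by the shell command python3 -m creep 'ROWS' [FORCE]. ROWS is JSON, a list of rows, each a list of 5 numbers: the shift along the tool's x, y, z in cm, then the turn about the tool's y in degrees, then the gripper command: -1 is fully open, 1 is shut, values between are in proportion. A call has 1 to 5 rows; each row shifts and turns the commanded pose from where the row before left it, along the tool's axes as they then stand; what a row does not reach is not made up. A row lasts 1/12 s, in which the tool goes at most 41.7 mm and 7.16 degrees, less where a joint would pass 70% of its speed; a pose out of reach is approached as far as the arm can. A call with a gripper value outside its range is refused whole. The fingers move at their own pace and stop on an object; FORCE is the grip in N (left out, the last holds). Time passes only in rows, so rows that do not move let the fingers close. It gives the time, the measured TCP pose, the force and the opening at its end, in the units of the state.
- observe(): the state, without advancing time (a new reading comes with each control period).
- capture(name): name is "scene" or "top" or "wrist"; returns a dict with "image" (400x640x3 uint8, blue, green, red), "camera_matrix" (3x3 intrinsics, pixels), "R" (3x3) and "t" (3): a world point X has camera coordinates R X + t. Camera axes: x right, y down, z forward; pixel columns grow to the right and rows downward; lengths in m; the calibration is good to about 2 mm. A picture is of the moment at which its call begins. There is no depth.
- hand_in(): hands the job in, once; it reports no verdict.
Trained networks look in a picture, given as the dict that the camera call returned (one of the last four; its "shot" number tells which), for a name from the list of things; names that differ only in an ending like _2 or _b are one class to them, and where a whole thing is asked for, a point or a joint stands for the part that bears it (a point fixed in the world has none). Each returns a list of dicts, best first, with "p" (0 to 1); they miss things now and then, are a little off and sometimes report something else, mostly with a low value. They report only what shows in the picture. A call takes as long as a camera call. They do not tell look-alikes from the thing itself.
- spot_in(label, picture): "position" ([x, y, z] in m, in world coordinates, good to about 4 mm: the middle of the surface that is visible of it).
- trace(label, picture): "mask" (400x640 bool, what is visible of it).
- place_of(label, picture): "position" ([x, y, z] in m, in world coordinates, good to about 4 mm: a listed point, or the origin of a listed thing).
The state is a dict: "clock": time; "joint_pos": joint angles; "joint_vel": joint speeds; "tau": joint torques, N m; "position": TCP position; "tcp_rot": TCP orientation; "contact_force": force on the tool from outside, world axes, zero at the start; "torque": the same for the moment, N m; "opening": finger opening in m.
Only numpy, scipy, OpenCV 4.12 (cv2) and the standard library are available. Lean on these libraries where they do the work, as an engineer would, in place of code of your own. Each camera call takes 0.05 s, during which the arm holds its last target.

## Working session

There is one attempt and no reset: what is moved stays moved. The work goes in short steps, Python scripts to look and compute and a shell command to move; the robot and the scene stay as the last step left them, time stands still between calls to the robot, and variables do not carry over. Pictures are saved under pics/ and viewed, and the job is handed in when it is done.

```bash
mkdir -p pics; ls; python3 - <<'E'
from bench import *
import cv2
o=observe();print(o)
for n in("scene","top"):
    c=capture(n);cv2.imwrite(f"pics/{n}0.png",c["image"]);print(n,c["camera_matrix"],c["R"],c["t"])
    for l in["rest","tweezers","tweezers_grip","cam_ball","cam_axle","slate","tip_a","jar","dish"]:
        print(l,[(round(d["p"],2),[round(float(v),3) for v in d["position"]]) for d in place_of(l,c)[:3]])
E
```

```text
pics
{'clock': 0.0, 'joint_pos': array([ 9.61940099e-01,  1.59099002e-01,  1.59824616e+00,  1.60324513e-05,
        1.38621096e+00, -2.10109257e-01]), 'joint_vel': array([-0.0006959 ,  0.00014735,  0.00054142, -0.00015173, -0.00057587,
       -0.00091297]), 'tau': array([-1.56477374e-03, -3.95986462e+01, -3.31435525e+01, -3.50883874e-04,
        8.23855691e-03, -1.87636402e-06]), 'position': array([0.22292689, 0.52938714, 0.24128185]), 'tcp_rot': array([ 0.58937303,  0.39041898, -0.39171449, -0.58887368]), 'contact_force': array([-0.2809681 , -0.04310254, -0.30837415]), 'torque': array([-0.00234228,  0.02872507, -0.04643751]), 'opening': 0.08541792897893136}
scene [[365.15029663   0.         323.91373667]
 [  0.         365.15029663 202.064003  ]
 [  0.           0.           1.        ]] [[ 0.82941181  0.55861019 -0.00554168]
 [ 0.45685659 -0.68397251 -0.56873866]
 [-0.32149357  0.46918681 -0.82249962]] [-0.4065485  -0.16830483  1.31539025]
rest [(0.88, [0.502, 0.205, -0.002])]
tweezers [(0.56, [0.497, 0.177, 0.054]), (0.2, [0.503, 0.182, 0.113])]
tweezers_grip [(0.66, [0.492, 0.284
[... 494 characters left out ...]
01  2.16785167e-02]
 [-9.90033797e-01 -2.27157823e-03 -1.40811650e-01]
 [ 1.40827759e-01 -2.15736226e-02 -9.89799031e-01]] [-0.01730354  0.51088466  1.24691875]
rest [(0.88, [0.497, 0.202, 0.002])]
tweezers [(0.69, [0.499, 0.177, 0.053]), (0.69, [0.491, 0.283, 0.057]), (0.54, [0.499, 0.203, 0.001])]
tweezers_grip [(0.58, [0.488, 0.283, 0.055]), (0.55, [0.296, 0.187, 0.009]), (0.22, [0.653, -0.154, 0.022])]
cam_ball [(0.54, [0.501, 0.184, 0.118])]
cam_axle [(0.8, [0.503, 0.124, 0.071])]
slate [(0.93, [0.592, -0.247, -0.004])]
tip_a [(0.67, [0.466, 0.333, 0.054]), (0.64, [0.259, 0.229, 0.006]), (0.52, [0.504, 0.343, 0.053])]
jar [(0.79, [0.628, 0.217, 0.0])]
dish [(0.6, [0.65, -0.154, 0.023])]
```

View pics/scene0.png

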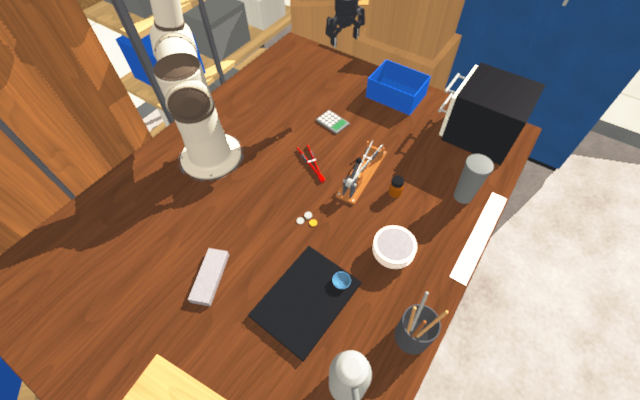

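View pics/top0.png

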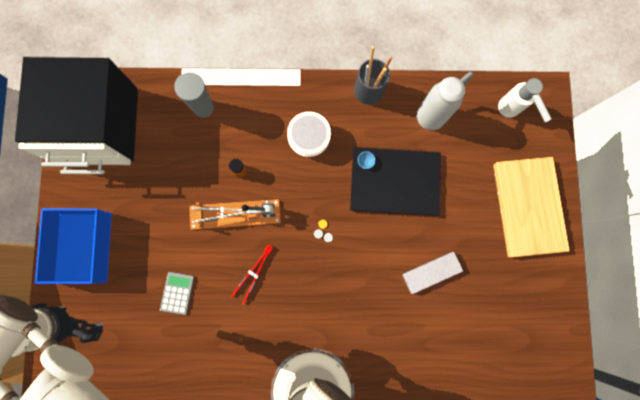

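Candidates: steel tweezers on the wooden rest at top (240,212) / scene (365,165), which is the one I want. The red look-alike lies on the table at top (253,275) / scene (312,163). I'll check with a close crop and get the tool axes.

```bash
cat > h.py <<'E'
from bench import *
import cv2, numpy as np
from scipy.spatial.transform import Rotation as R
def proj(c,X):
    p=c["camera_matrix"]@(c["R"]@np.array(X)+c["t"]);return p[:2]/p[2]
def ray(c,uv,z):
    d=c["R"].T@np.linalg.inv(c["camera_matrix"])@np.array([*uv,1.]);o=-c["R"].T@c["t"]
    return o+d*(z-o[2])/d[2]
def tool(): 
    o=observe();return o["position"],R.from_quat(o["tcp_rot"]).as_matrix(),o
def rel(target):
    p,M,o=tool();return M.T@(np.array(target)-p)*100
E
python3 - <<'E'
from h import *
p,M,o=tool();print(p,M.round(3))
a=cv2.imread("pics/top0.png")[180:310,170:300];b=cv2.imread("pics/scene0.png")[130:210,290:410]
cv2.imwrite("pics/crop0.png",np.hstack([cv2.resize(a,(400,400),interpolation=2),cv2.resize(b,(400,400),interpolation=2)]))
c=capture("wrist");cv2.imwrite("pics/wrist0.png",c["image"])
E
```

```text
[0.22329254 0.5298684  0.24232525] [[ 0.388  0.    -0.922]
 [ 0.922  0.     0.388]
 [ 0.    -1.     0.   ]]
```

View pics/crop0.png

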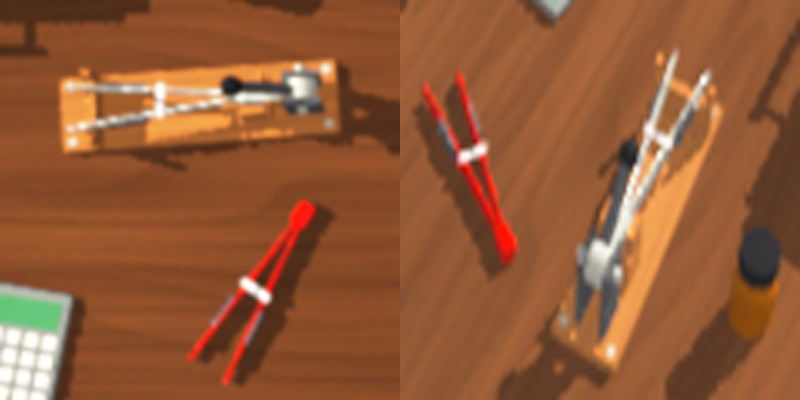

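View pics/wrist0.png

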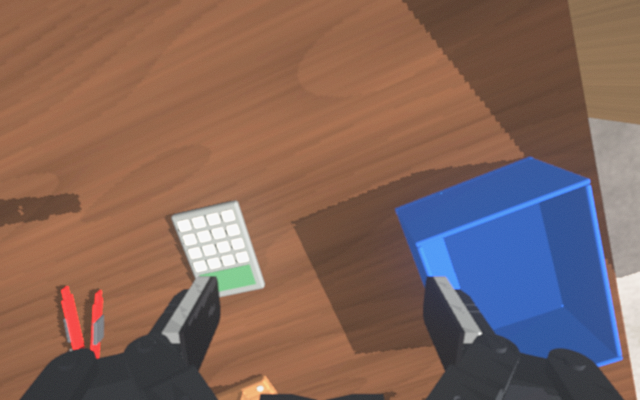

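The crop confirms it: steel tweezers on the rest, black ball at crop (230,85), and the red pair on the table. The wrist view shows the calculator and the blue box, and its image-up is tool −z. Next I turn so the jaws lie across the rest.

```bash
python3 -m creep '[[0,0,0,6.3,-1],[0,0,0,6.3,-1],[0,0,0,6.3,-1],[0,0,0,6.3,-1],[0,0,0,6.3,-1]]'; python3 -m creep '[[0,0,0,6.3,-1],[0,0,0,6.3,-1],[0,0,0,6.3,-1],[0,0,0,6.3,-1],[0,0,0,6.3,-1]]'
python3 - <<'E'
from h import *
p,M,o=tool();print(p,M.round(3),rel([.495,.28,.25]))
E
```

```text
clock: 1.47
position: [0.2233, 0.5299, 0.2423]
tcp_rot: [-0.674, -0.215, 0.215, 0.674]
contact_force: [0.1, 0.1, -0.0]
opening: 0.0853
clock: 1.88
position: [0.2233, 0.5299, 0.2423]
tcp_rot: [-0.707, -0.024, 0.024, 0.707]
contact_force: [-1.0, -0.3, -0.1]
opening: 0.0853
[0.22329737 0.52986959 0.242329  ] [[ 0.998  0.    -0.067]
 [ 0.067  0.     0.998]
 [ 0.    -1.     0.   ]] [ 25.43693393  -0.76705269 -26.74946319]
```

```bash
python3 -m creep '[[2.7,-0.3,-2.7,0,-1],[2.7,-0.3,-2.7,0,-1],[2.7,-0.3,-2.7,0,-1],[2.7,-0.3,-2.7,0,-1],[2.7,-0.3,-2.7,0,-1]]'; python3 -m creep '[[2.7,-0.3,-2.7,0,-1],[2.7,-0.3,-2.7,0,-1],[2.7,-0.3,-2.7,0,-1],[2.7,0,-2.7,0,-1],[0,0,0,0,-1]]'
python3 - <<'E'
from h import *
p,M,o=tool();print(p,M.round(3))
c=capture("wrist");cv2.imwrite("pics/wrist1.png",c["image"]);print(c["R"],c["t"])
for l in["rest","tweezers","tweezers_grip","cam_ball","cam_axle","tip_a","tip_b"]:
    print(l,[(round(d["p"],2),[round(float(v),3) for v in d["position"]],proj(c,d["position"]).round()) for d in place_of(l,c)[:3]])
E
```

```text
clock: 2.3
position: [0.3688, 0.4037, 0.2576]
tcp_rot: [-0.707, -0.026, 0.026, 0.707]
contact_force: [0.8, 0.3, 0.3]
opening: 0.0855
clock: 2.72
position: [0.4878, 0.3005, 0.2665]
tcp_rot: [0.707, 0.024, -0.022, -0.706]
contact_force: [0.2, 0.6, -0.4]
opening: 0.0853
[0.48782452 0.30049205 0.26648334] [[ 0.998  0.003 -0.066]
 [ 0.066 -0.002  0.998]
 [ 0.003 -1.    -0.002]]
[[ 0.99783416  0.0657522   0.00190843]
 [ 0.06143577 -0.94191297  0.33019024]
 [ 0.02350831 -0.32935785 -0.94391248]] [-0.50627188  0.2025777   0.49140848]
rest [(0.85, [0.501, 0.207, 0.001], array([327., 237.]))]
tweezers [(0.91, [0.497, 0.176, 0.057], array([322., 284.])), (0.79, [0.388, 0.131, 0.009], array([233., 290.]))]
tweezers_grip [(0.89, [0.492, 0.284, 0.051], array([325., 186.])), (0.73, [0.3, 0.187, 0.001], array([161., 242.]))]
cam_ball [(0.84, [0.499, 0.186, 0.117], array([326., 309.]))]
cam_axle [(0.61, [0.505, 0.124, 0.066], array([326., 329.]))]
tip_a [(0.91, [0.502, 0.34, 0.053], array([340., 131.])), (0.67, [0.464, 0.339, 0.052], array([299., 129.])), (0.61, [0.242, 0.197, 0.008], array([108., 234.]))]
tip_b [(0.91, [0.502, 0.34, 0.053], array([340., 131.])), (0.67, [0.464, 0.339, 0.052], array([299., 129.])), (0.61, [0.242, 0.197, 0.008], array([108., 234.]))]
```

View pics/wrist1.png

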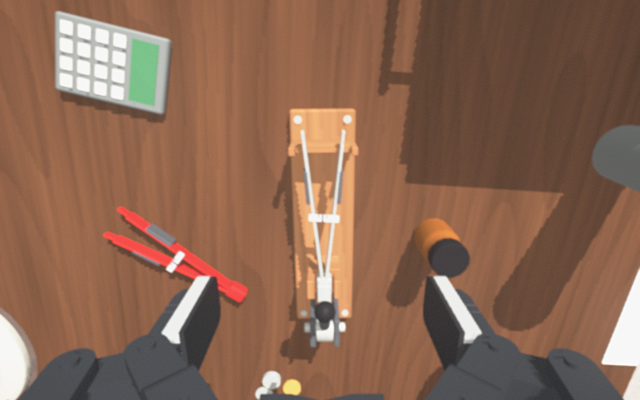

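The wrist view shows the rest with its tips at (304,130) and (343,130), the ball at (325,311), the red pair off to the left and the jar at (440,250). Now the rest axis from its corners.

```bash
python3 - <<'E'
from h import *
c=capture("wrist")
for uv in[(291,110),(355,109),(299,318),(352,318),(298,120),(347,119)]: print(uv,ray(c,uv,.012).round(4))
for uv in[(304,130),(343,130)]: print(uv,ray(c,uv,.06).round(4))
c=capture("top")
a=cv2.resize(c["image"][190:240,180:290],(0,0),fx=7,fy=7,interpolation=2);cv2.imwrite("pics/top2.png",a)
for uv in[(189.5,206.5),(191.5,230.5)]: print(uv,ray(c,uv,.012).round(4))
# model overlay
def W(o,yaw,x,y,z): 
    ca,sa=np.cos(yaw),np.sin(yaw);return [o[0]+ca*x-sa*y,o[1]+sa*x+ca*y,z]
c=capture("wrist");im=c["image"].copy()
for yaw,col in((np.radians(94.3),(0,255,0)),):
  o=[.4985,.2045]
  for pt in[(.15,.035,.012),(.15,-.035,.012),(-.11,.035,.012),(-.11,-.035,.012),(-.08,0,.066),(-.0234,0,.115),(.08,0,.053),(.135,.018,.053),(.135,-.018,.053)]:
    u=proj(c,W(o,yaw,*pt));cv2.circle(im,tuple(int(v) for v in u.round()),2,col,-1)
cv2.imwrite("pics/ov1.png",cv2.resize(im[90:350,250:400],(450,780)[::1]) if 0 else cv2.resize(im[90:350,250:400],None,fx=2.3,fy=2.3))
E
```

```text
(291, 110) [0.4458 0.3589 0.012 ]
(355, 109) [0.5122 0.3648 0.012 ]
(299, 318) [0.4679 0.1023 0.012 ]
(352, 318) [0.5354 0.1074 0.012 ]
(298, 120) [0.4536 0.3493 0.012 ]
(347, 119) [0.5049 0.3541 0.012 ]
(304, 130) [0.4624 0.3458 0.06  ]
(343, 130) [0.4985 0.3485 0.06  ]
(189.5, 206.5) [0.5177 0.3559 0.012 ]
(191.5, 230.5) [0.4479 0.3474 0.012 ]
```

View pics/ov1.png

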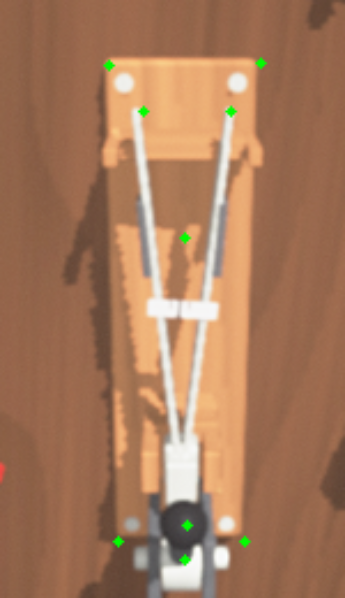

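View pics/top2.png

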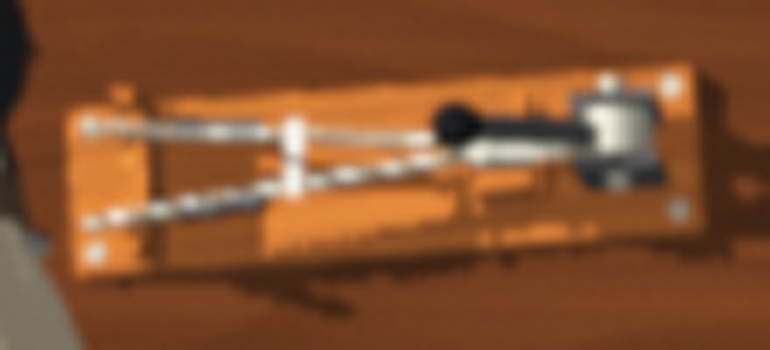

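Overlay fits to 2–3 px: rest origin ≈ (.496,.2045), yaw ≈ 94.5°. Next I shut the fingers and go down in front of the ball.

```bash
python3 - <<'E'
from h import *
print(rel([.4965,.222,.118]))
E
python3 -m creep '[[0.3,0,-1.5,0.5,1],[0.3,2.5,-3,0,1],[0,2.5,-3,0,1],[0,2,0,0,1],[0,2,0,0,1]]' 20
python3 -m creep '[[0,0,0,0,1],[0,0,0,0,1]]'
python3 - <<'E'
from h import *
p,M,o=tool();print(p,M.round(3))
print(rel([.4965,.222,.118]),o["opening"])
for n in("wrist","scene"):
  c=capture(n);im=c["image"]
  if n=="scene": im=cv2.resize(im[90:220,280:430],None,fx=4,fy=4)
  cv2.imwrite(f"pics/{n}3.png",im)
E
```

```text
[ 0.75510967 14.83342921 -8.44386547]
clock: 3.68
position: [0.494, 0.2294, 0.1753]
tcp_rot: [0.707, 0.022, -0.022, -0.707]
contact_force: [0.0, 0.5, 0.1]
opening: 0.0257
clock: 3.85
position: [0.4933, 0.2307, 0.1756]
tcp_rot: [0.707, 0.022, -0.023, -0.707]
contact_force: [-0.2, 0.8, 0.0]
opening: 0.0007
[0.4933085  0.23067419 0.17564807] [[ 0.998 -0.002 -0.064]
 [ 0.064 -0.     0.998]
 [-0.002 -1.    -0.   ]]
[ 0.27664242  5.76441415 -0.88446351] 0.0006618931860159329
```

View pics/wrist3.png

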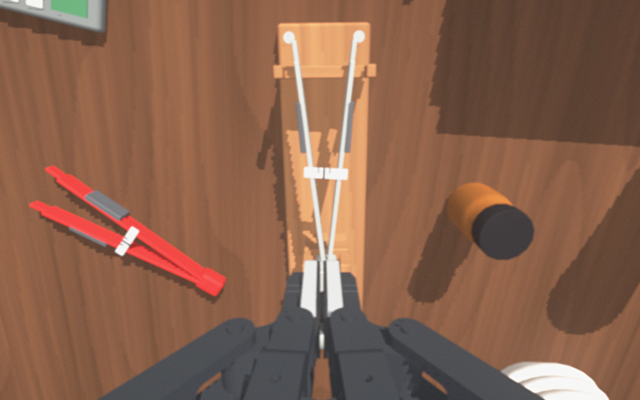

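View pics/scene3.png

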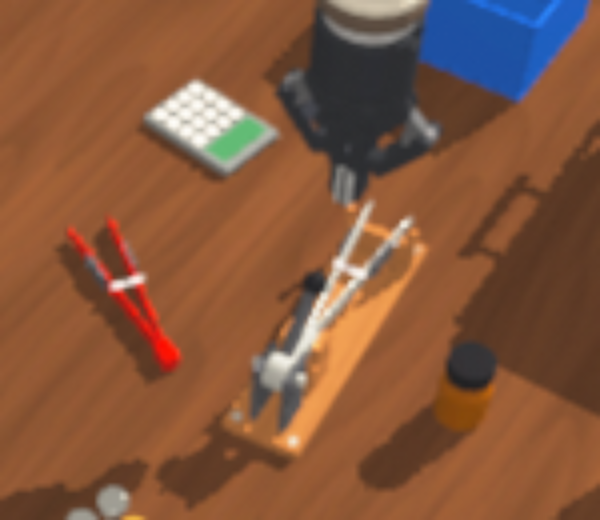

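Both views show the shut fingers above the blades, ahead of the ball at scene crop (315,283). Now down, then a slow push.

```bash
python3 -m creep '[[0.3,2,-0.2,0.5,1],[0,2,-0.2,0,1],[0,1.8,0,0,1],[0,0,0,0,1],[0,0,0,0,1]]'
python3 - <<'E'
from h import *
p,M,o=tool();print(p,M.round(3)[:,2])
for n in("wrist","scene"):
  c=capture(n);im=c["image"]
  if n=="scene": im=cv2.resize(im[90:220,280:430],None,fx=4,fy=4)
  else: print([(round(d["p"],2),d["position"]) for d in place_of("cam_ball",c)])
  cv2.imwrite(f"pics/{n}4.png",im)
E
```

```text
clock: 4.37
position: [0.4976, 0.2272, 0.1191]
tcp_rot: [-0.707, -0.02, 0.02, 0.707]
contact_force: [-0.8, 0.3, 0.6]
opening: 0.0001
[0.49759421 0.22724092 0.11913484] [-0.056  0.998  0.   ]
[(0.57, [0.502, 0.1836, 0.1164])]
```

View pics/scene4.png

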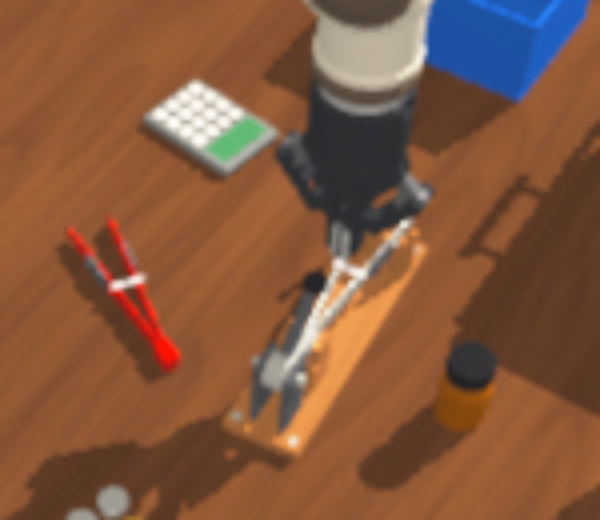

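```bash
python3 -m creep '[[0.1,0.3,-0.8,-1.2,1],[0.1,0,-0.8,0,1],[0,0,-0.6,0,1],[0,-0.2,-0.6,0,1],[0,-0.3,-0.6,0,1]]'
python3 -m creep '[[0,-0.4,-0.8,0,1],[0,-0.4,-0.8,0,1],[0,-0.4,-0.8,0,1],[0,-0.3,-0.8,0,1],[0,-0.2,-0.8,0,1]]'
python3 - <<'E'
from h import *
p,M,o=tool();print(p,M.round(3)[:,2])
for n in("wrist","scene"):
  c=capture(n);im=c["image"]
  if n=="scene": im=cv2.resize(im[90:220,280:430],None,fx=4,fy=4)
  print([(round(d["p"],2),d["position"]) for d in place_of("cam_ball",c)])
  cv2.imwrite(f"pics/{n}5.png",im)
E
```

```text
clock: 4.93
position: [0.5026, 0.1963, 0.1229]
tcp_rot: [-0.704, -0.027, 0.025, 0.71]
contact_force: [-4.9, 16.3, 12.2]
opening: 0.0002
clock: 5.35
position: [0.5053, 0.1525, 0.1382]
tcp_rot: [-0.707, -0.027, 0.026, 0.707]
contact_force: [-0.1, 1.9, 0.8]
opening: 0.0003
[0.50525928 0.15247995 0.13815706] [-0.076  0.997  0.   ]
[(0.72, [0.728, 0.0133, -0.0019]), (0.33, [0.4997, 0.1752, 0.0541])]
[(0.53, [0.5046, 0.3427, 0.0522]), (0.43, [0.5038, 0.1293, 0.1385])]
```

View pics/scene5.png

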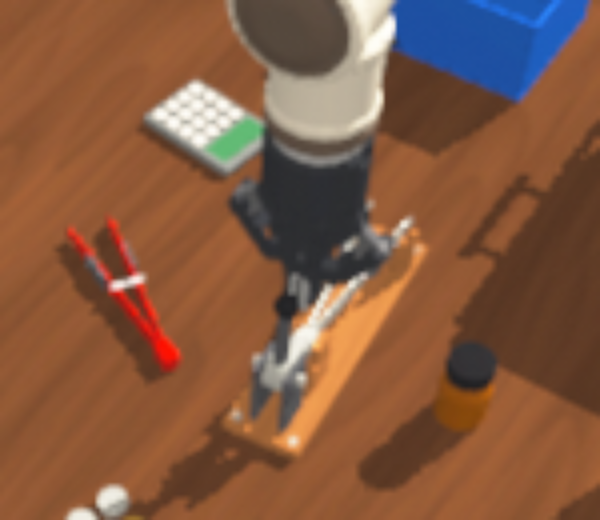

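The ball is near upright at scene crop (287,305), with light force. Continuing over.

```bash
python3 -m creep '[[0,0,-0.8,0,1],[0,0,-0.8,0,1],[0,0,-0.8,0,1],[0,0.1,-0.8,0,1],[0,0.3,-0.8,0,1]]'
python3 -m creep '[[0,0.5,-0.7,0,1],[0,0.5,-0.6,0,1],[0,0.4,-0.5,0,1],[0,0.3,-0.3,0,1],[0,0,0,0,1]]'
python3 - <<'E'
from h import *
p,M,o=tool();print(p,M.round(3)[:,2])
for n in("top","scene"):
  c=capture(n);im=c["image"]
  if n=="scene": im=im[90:220,280:430]
  else: im=im[180:260,180:310]
  im=cv2.resize(im,None,fx=4,fy=4)
  print([(round(d["p"],2),d["position"]) for d in place_of("cam_ball",c)])
  cv2.imwrite(f"pics/{n}6.png",im)
E
```

```text
clock: 5.97
position: [0.5078, 0.1124, 0.1331]
tcp_rot: [-0.707, -0.027, 0.027, 0.707]
contact_force: [-0.4, 2.4, -0.0]
opening: 0.0002
clock: 6.38
position: [0.5102, 0.0938, 0.1184]
tcp_rot: [-0.705, -0.027, 0.026, 0.708]
contact_force: [-7.0, 10.5, 16.0]
opening: -0.0
[0.51016948 0.0938482  0.11840353] [-0.074  0.997  0.005]
[(0.43, [0.498, 0.1733, 0.0528])]
[(0.58, [0.512, 0.0675, 0.1151])]
```

View pics/scene6.png

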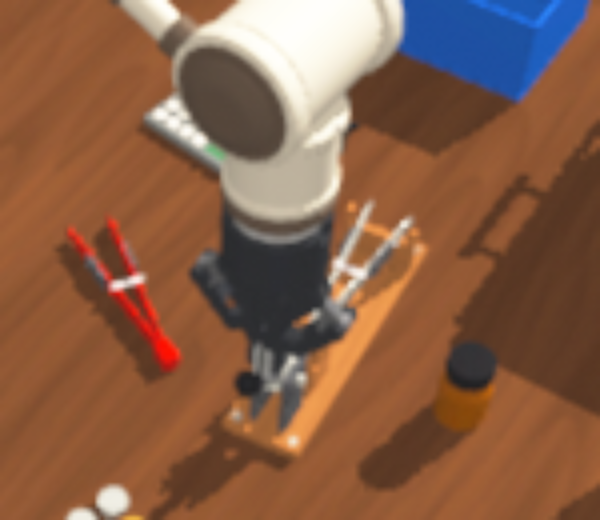

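View pics/top6.png

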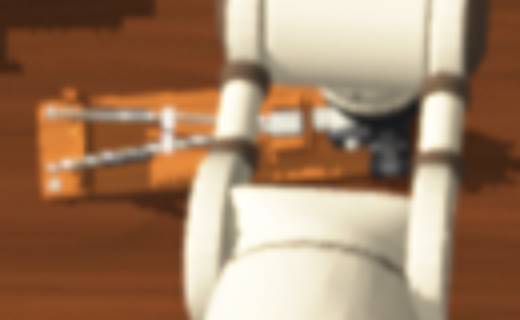

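The ball is at (.512,.068,.115), which is the predicted end, and the force is rising. A small extra push will confirm the stop, then I back off.

```bash
python3 -m creep '[[0,0,-0.3,0,1],[0,0,0,0,1]]'
python3 -m creep '[[0,-1,1,0,1],[0,-2,2,0,1],[0,-3,2,0,1],[0,-3,3,0,0],[0,0,3,0,-1]]'
python3 -m creep '[[0,0,3,0,-1],[0,0,2.5,0,-1],[0,0,0,0,-1],[0,0,0,0,-1]]'
python3 - <<'E'
from h import *
p,M,o=tool();print(p,M.round(3)[:,2])
for n in("top","scene","wrist"):
  c=capture(n);im=c["image"]
  if n=="scene": im=im[90:220,280:430]
  elif n=="top": im=im[180:260,180:310]
  if n!="wrist":im=cv2.resize(im,None,fx=4,fy=4)
  for l in("cam_ball","tweezers_grip","tip_a","tweezers"):print(l,[(round(d["p"],2),d["position"]) for d in place_of(l,c)])
  cv2.imwrite(f"pics/{n}7.png",im)
E
```

```text
clock: 6.75
position: [0.5101, 0.0932, 0.1184]
tcp_rot: [-0.704, -0.027, 0.026, 0.71]
contact_force: [-6.6, 17.7, 17.2]
opening: -0.0004
clock: 7.17
position: [0.5049, 0.1994, 0.2122]
tcp_rot: [-0.706, -0.03, 0.022, 0.707]
contact_force: [1.2, -0.4, 0.3]
opening: 0.0233
clock: 7.5
position: [0.4968, 0.2538, 0.2051]
tcp_rot: [0.707, 0.027, -0.028, -0.706]
contact_force: [0.1, 0.3, 0.2]
opening: 0.0725
[0.49684769 0.25381066 0.20513221] [-0.078  0.997 -0.001]
cam_ball [(0.53, [0.5082, 0.0718, 0.1151])]
tweezers_grip [(0.67, [0.2972, 0.1838, 0.0082]), (0.46, [0.4909, 0.2839, 0.0542])]
tip_a [(0.73, [0.2574, 0.2295, 0.0067]), (0.49, [0.2457, 0.1983, 0.0047])]
tweezers [(0.83, [0.3942, 0.1299, 0.0085]), (0.59, [0.4979, 0.1769, 0.0547])]
cam_ball []
tweezers_grip [(0.61, [0.4917, 0.285, 0.0525]), (0.44, [0.2966, 0.1848, 0.0096])]
tip_a [(0.72, [0.5044, 0.3382, 0.0509]), (0.72, [0.2572, 0.2251, 0.0061]), (0.64, [0.4653, 0.3385, 0.0538]), (0.56, [0.2378, 0.2, 0.0099]), (0.55, [0.2732, 0.3841, 0.0001])]
tweezers [(0.68, [0.3901, 0.1287, 0.0051])]
cam_ball []
tweezers_grip [(0.67, [0.4938, 0.2833, 0.0502]), (0.56, [0.2976, 0.1878, 0.0034])]
tip_a [(0.85, [0.2575, 0.2288, 0.0048]), (0.83, [0.5029, 0.3401, 0.0541]), (0.82, [0.4677, 0.338, 0.0531]), (0.65, [0.2388, 0.1978, 0.0076])]
tweezers [(0.75, [0.3879, 0.1299, 0.0094]), (0.58, [0.4966, 0.1747, 0.0568])]
```

View pics/scene7.png

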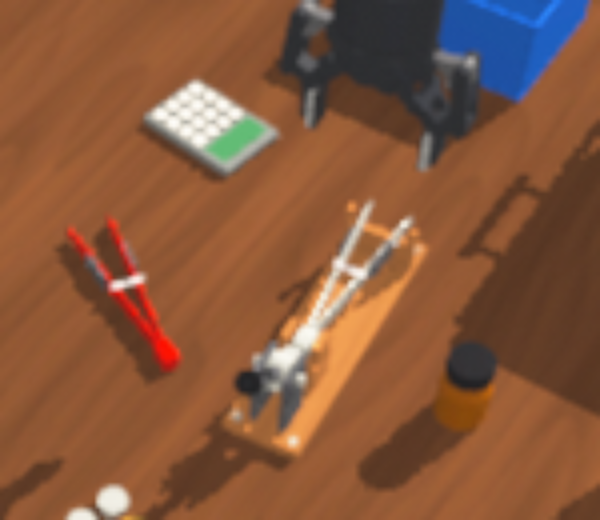

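View pics/wrist7.png

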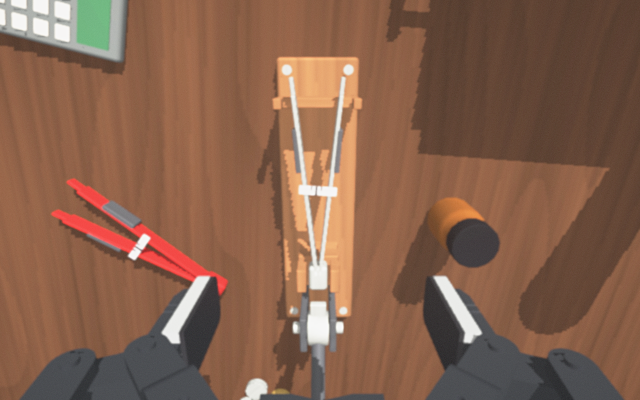

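View pics/top7.png

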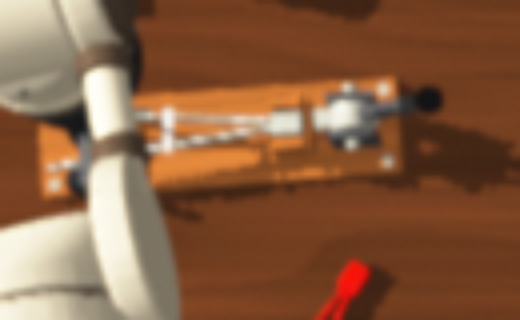

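The lever is against its stop: the ball is over at (248,382) in the scene crop, the last push moved it under 1 mm with rising force, and the bolt is drawn back. Next is the descent over the grip flats.

```bash
python3 - <<'E'
from h import *
print(rel([.491,.284,.045]),observe()["opening"])
E
python3 -m creep '[[-0.3,1,1.5,0,-1],[0,2.5,1.5,0,-1],[0,3,0,0,-1],[0,2.5,0,0,-1],[0,1,0,0,-1]]'
python3 -m creep '[[0,0,0,0,-1],[0,0,0,0,-1]]'
python3 - <<'E'
from h import *
p,M,o=tool();print(p,M.round(3)[:,2])
print(rel([.491,.284,.045]),observe()["opening"])
c=capture("wrist");cv2.imwrite("pics/wrist8.png",c["image"])
for l in("tweezers_grip","tip_a"):print(l,[(round(d["p"],2),d["position"]) for d in place_of(l,c)])
E
```

```text
[-0.3848535  16.07714482  3.10322192] 0.08535000227053267
clock: 8.67
position: [0.4893, 0.2825, 0.1018]
tcp_rot: [0.707, 0.025, -0.029, -0.706]
contact_force: [-0.5, 0.1, 0.1]
opening: 0.0852
clock: 8.83
position: [0.4922, 0.2831, 0.1063]
tcp_rot: [-0.707, -0.027, 0.027, 0.707]
contact_force: [0.1, -0.1, 1.0]
opening: 0.0855
[0.49219156 0.28305    0.10625539] [-0.076  0.997  0.   ]
[-0.11226434  6.1255287   0.1036901 ] 0.0854598093453614
tweezers_grip [(0.66, [0.5007, 0.3426, 0.0555]), (0.57, [0.298, 0.1875, 0.0064])]
tip_a [(0.77, [0.4667, 0.3387, 0.0531]), (0.68, [0.5046, 0.3413, 0.0552])]
```

View pics/wrist8.png

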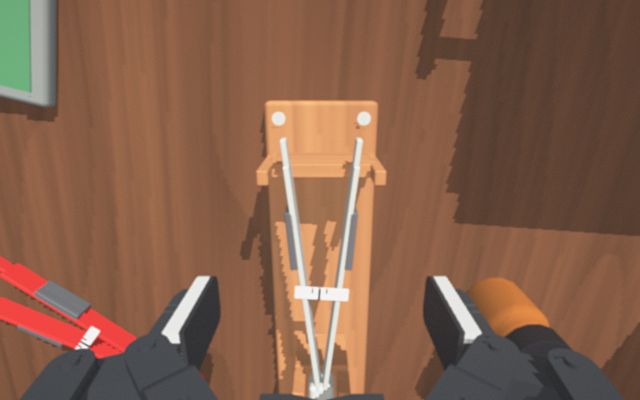

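The tweezers sit centred between the fingers: flats at (292,240) and (349,240), strip at (322,293), jar clear. Going down.

```bash
python3 -m creep '[[-0.1,1.5,0.1,0,-1],[0,1.6,0,0,-1],[0,1.6,0,0,-0.5],[0,1.4,0,0,-0.2],[0,0,0,0,-0.1]]' 20
python3 -m creep '[[0,0,0,0,0],[0,0,0,0,0],[0,0,0,0,0]]'
python3 - <<'E'
from h import *
p,M,o=tool();print(p,M.round(3)[:,2])
print(rel([.491,.284,.045]),observe()["opening"])
c=capture("wrist");cv2.imwrite("pics/wrist9.png",c["image"])
E
```

```text
clock: 9.4
position: [0.4898, 0.2835, 0.0434]
tcp_rot: [0.707, 0.026, -0.028, -0.706]
contact_force: [-1.3, -0.1, 0.0]
opening: 0.0518
clock: 9.65
position: [0.4922, 0.2844, 0.0466]
tcp_rot: [-0.706, -0.028, 0.026, 0.707]
contact_force: [0.6, 1.0, 0.7]
opening: 0.0427
[0.49221579 0.28441803 0.04660876] [-0.076  0.997  0.001]
[-0.12491078  0.16045289 -0.03258949] 0.0427138411710633
```

View pics/wrist9.png

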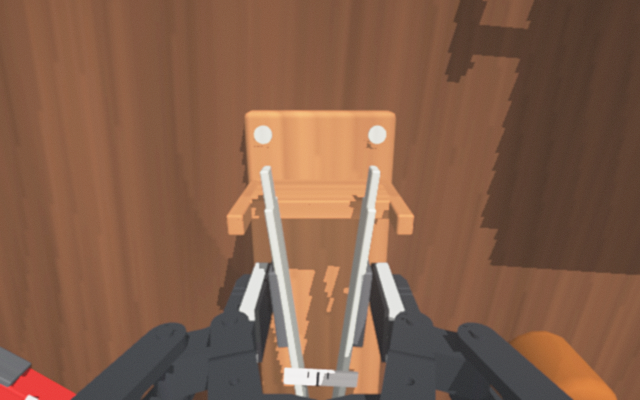

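```bash
python3 -m creep '[[0,0.1,0,0,0.08],[0,0,0,0,0.12],[0,0,0,0,0.16],[0,0,0,0,0.16],[0,0,0,0,0.16]]'
python3 - <<'E'
from h import *
p,M,o=tool();print(p,M.round(3)[:,2],o["opening"],o["contact_force"])
c=capture("wrist");cv2.imwrite("pics/wrist10.png",cv2.resize(c["image"][150:400,200:440],None,fx=2.4,fy=2.4,interpolation=2))
E
```

```text
clock: 10.12
position: [0.4912, 0.2841, 0.0441]
tcp_rot: [-0.707, -0.027, 0.027, 0.707]
contact_force: [0.6, 0.3, 1.7]
opening: 0.036
[0.49120779 0.28408952 0.04412579] [-0.076  0.997  0.   ] 0.03595697421073459 [0.56797133 0.32238604 1.67237533]
```

View pics/wrist10.png

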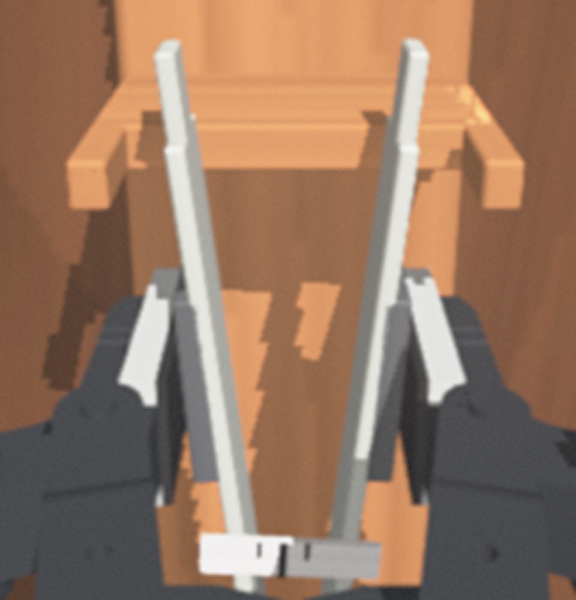

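The pads touch the flats. The strip's long line is at crop (283,558), with short lines at 259 and 307. The left (sprung) blade's outer edge is at about 232 and has to reach 283. I squeeze in steps, following the fixed right blade.

```bash
python3 -m creep '[[0.09,0,0,0.5,0.2],[0.09,0,0,0.5,0.24],[0.09,0,0,0.5,0.28],[0.09,0,0,0.5,0.32],[0,0,0,0,0.32]]'
python3 - <<'E'
from h import *
p,M,o=tool();print(p,M.round(3)[:,2],o["opening"],o["contact_force"])
c=capture("wrist");cv2.imwrite("pics/wrist11.png",cv2.resize(c["image"][150:400,200:440],None,fx=2.4,fy=2.4,interpolation=2))
E
```

```text
clock: 10.58
position: [0.4945, 0.2844, 0.0439]
tcp_rot: [-0.707, -0.014, 0.014, 0.707]
contact_force: [-1.6, 0.8, 5.7]
opening: 0.0289
[0.49448586 0.28436825 0.04393694] [-0.04   0.999  0.   ] 0.02888352961476796 [-1.64184538  0.7917625   5.66595705]
```

View pics/wrist11.png

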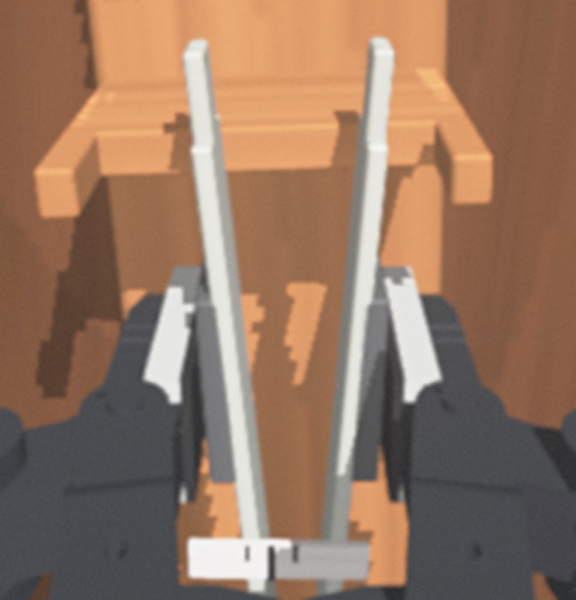

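```bash
python3 -m creep '[[0.09,-0.05,0,0.5,0.36],[0.09,-0.05,0,0.5,0.40],[0.09,0,0,0.5,0.43],[0.09,0,0,0.4,0.46],[0,0,0,0,0.475]]'
python3 -m creep '[[0,0,0,0,0.48],[0,0,0,0,0.48]]'
python3 - <<'E'
from h import *
p,M,o=tool();print(p,M.round(3)[:,2],o["opening"],o["contact_force"])
c=capture("wrist");cv2.imwrite("pics/wrist12.png",cv2.resize(c["image"][150:400,200:440],None,fx=2.4,fy=2.4,interpolation=2))
E
```

```text
clock: 11.05
position: [0.4981, 0.2841, 0.0445]
tcp_rot: [0.707, 0.002, -0.003, -0.707]
contact_force: [0.8, -0.9, 0.9]
opening: 0.0227
clock: 11.22
position: [0.4979, 0.2842, 0.0445]
tcp_rot: [0.707, 0.003, -0.003, -0.707]
contact_force: [0.1, 0.6, -0.2]
opening: 0.0223
[0.49788902 0.284153   0.04448536] [-0.008  1.    -0.   ] 0.022340114527836307 [ 0.05862852  0.56201009 -0.17973311]
```

View pics/wrist12.png

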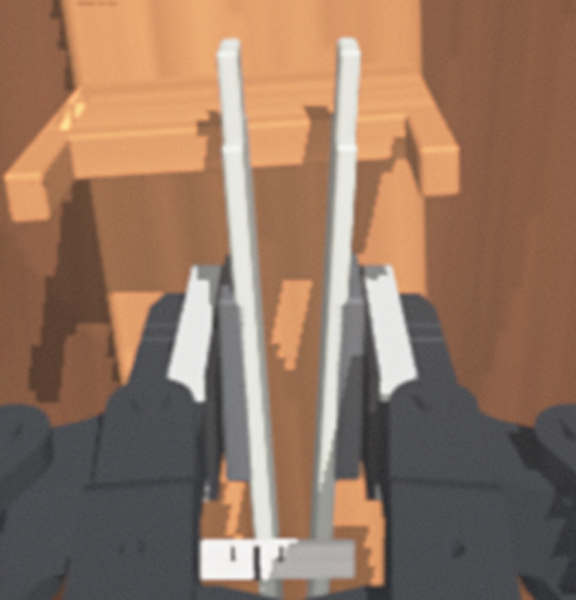

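The blade's outer edge now meets the long line at about (257,558), and the opening is 22.3 mm. Now a slow lift.

```bash
python3 -m creep '[[0,-0.2,0,0,0.487],[0,-0.4,0,0,0.487],[0,-0.6,0,0,0.487],[0,-0.8,0,0,0.487],[0,-0.8,0,0,0.487]]'
python3 - <<'E'
from h import *
p,M,o=tool();print(p,M.round(3)[:,2],o["opening"],o["contact_force"])
c=capture("wrist");cv2.imwrite("pics/wrist13.png",c["image"])
c=capture("scene");cv2.imwrite("pics/scene13.png",cv2.resize(c["image"][90:220,280:430],None,fx=4,fy=4))
E
```

```text
clock: 11.68
position: [0.4982, 0.2843, 0.0738]
tcp_rot: [-0.707, -0.003, 0.003, 0.707]
contact_force: [0.5, -0.4, -0.7]
opening: 0.0218
[0.49819384 0.28434163 0.07378212] [-0.008  1.     0.   ] 0.021828711208966577 [ 0.52074076 -0.4168508  -0.71916509]
```

View pics/wrist13.png

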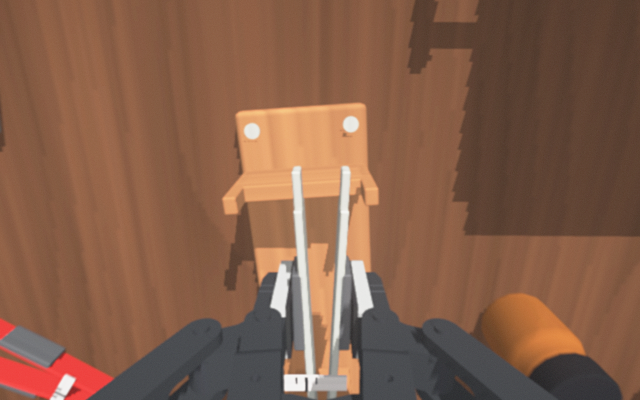

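View pics/scene13.png

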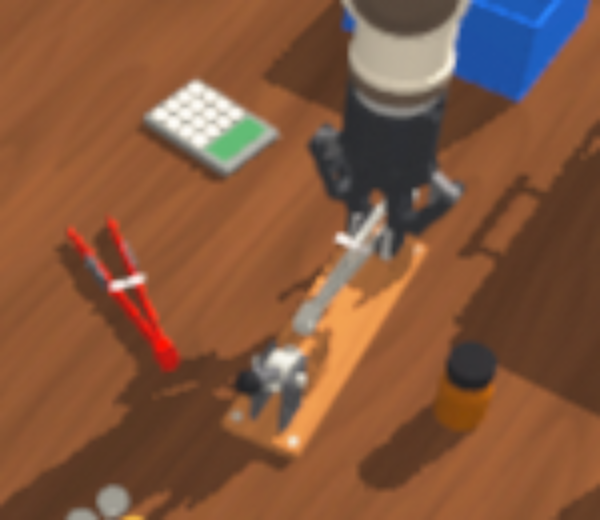

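The tweezers are lifted clear with their spine free at (305,320), and tip pixels are unchanged against the pads. Lifting higher and measuring the slate.

```bash
python3 -m creep '[[0,-1.5,0,0,0.485],[0,-2,0,0,0.485],[0,-2,0,0,0.485],[0,-2,0,0,0.485],[0,-1,0,0,0.485]]'
python3 - <<'E'
from h import *
p,M,o=tool();print(p,M.round(3)[:,2],o["opening"],o["contact_force"])
c=capture("top")
g=c["image"].max(2)
m=trace("slate",c)
print(len(m),m[0]["p"],m[0]["mask"].sum())
mm=m[0]["mask"].astype(np.uint8)
r=cv2.minAreaRect(max(cv2.findContours(mm,0,2)[0],key=cv2.contourArea));print(r,ray(c,r[0],.02))
for b in cv2.boxPoints(r):print(b,ray(c,b,.02))
im=c["image"].copy();cv2.polylines(im,[cv2.boxPoints(r).astype(int)],1,(0,255,0),1)
cv2.imwrite("pics/top14.png",cv2.resize(im[100:250,150:470],None,fx=2.4,fy=2.4))
print([(d["p"],d["position"]) for d in place_of("slate",c)])
E
```

```text
clock: 12.2
position: [0.4993, 0.2847, 0.1606]
tcp_rot: [-0.707, -0.004, 0.001, 0.708]
contact_force: [0.6, 0.1, 0.5]
opening: 0.0218
[0.49925563 0.28471606 0.16063422] [-0.008  1.     0.001] 0.021809750343804633 [0.555965   0.08412472 0.54381142]
1 0.84 5460
((396.45037841796875, 180.684814453125), (91.25347900390625, 64.78665161132812), 4.144623756408691) [ 0.59443336 -0.24659687  0.02      ]
[348.60175 209.69579] [ 0.50822264 -0.10512791  0.02      ]
[353.28418 145.07857] [ 0.7013781  -0.12100637  0.02      ]
[444.299   151.67384] [ 0.68268144 -0.39140908  0.02      ]
[439.61658 216.29106] [ 0.48945887 -0.36987362  0.02      ]
[(0.79, [0.5942, -0.2477, -0.0037])]
```

View pics/top14.png

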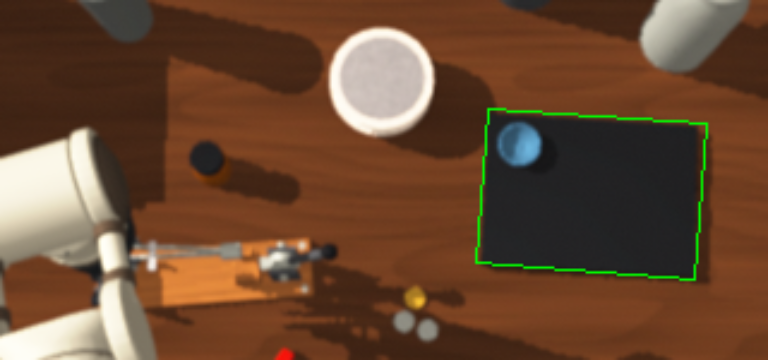

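The slate rectangle fits and gives a centre of about (.594,-.247). Next, the carry at TCP z .16, starting gently.

```bash
python3 -m creep '[[0.1,0,-0.5,0,0.484],[0.2,0,-1.2,0,0.484],[0.3,0,-1.9,0,0.484],[0.4,0,-2.4,0,0.484],[0.4,0,-2.4,0,0.484]]'
python3 -m creep '[[0.4,0,-2.4,0,0.484],[0.4,0,-2.4,0,0.484],[0.4,0,-2.4,0,0.484],[0.4,0,-2.4,0,0.484],[0.4,0,-2.4,0,0.484]]'
python3 -m creep '[[0.4,0,-2.4,0,0.484],[0.4,0,-2.4,0,0.484],[0.4,0,-2.4,0,0.484],[0.4,0,-2.4,0,0.484],[0.4,0,-2.4,0,0.484]]'
python3 -m creep '[[0.4,0,-2.4,0,0.484],[0.4,0,-2.4,0,0.484],[0.4,0,-2.4,0,0.484],[0.4,0,-2.4,0,0.484],[0.4,0,-2.4,0,0.484]]'
python3 - <<'E'
from h import *
p,M,o=tool();print(p,M.round(3)[:,2],o["opening"],o["contact_force"],rel([.5935,-.3025,.1115]))
E
```

```text
clock: 12.77
position: [0.5119, 0.1986, 0.1562]
tcp_rot: [0.707, 0.002, -0.004, -0.707]
contact_force: [0.5, -1.1, -0.2]
opening: 0.0223
clock: 13.18
position: [0.5327, 0.0784, 0.1563]
tcp_rot: [0.707, 0.002, -0.003, -0.707]
contact_force: [1.1, 0.5, -0.4]
opening: 0.0222
clock: 13.6
position: [0.5535, -0.0413, 0.1563]
tcp_rot: [-0.707, -0.002, 0.003, 0.707]
contact_force: [1.4, 1.5, 0.5]
opening: 0.022
clock: 14.02
position: [0.5743, -0.161, 0.1562]
tcp_rot: [-0.707, -0.002, 0.003, 0.707]
contact_force: [0.9, 0.4, 0.1]
opening: 0.0223
[ 0.57425551 -0.16098075  0.1561518 ] [-0.007  1.     0.001] 0.022255295264357825 [0.87012338 0.43893497 0.09402869] [  1.83381675   4.44685127 -14.16971913]
```

```bash
python3 -m creep '[[0.3,0,-2.2,0,0.485],[0.3,0.3,-2.2,0,0.485],[0.3,0.5,-2.2,0,0.485],[0.2,0.7,-2,0,0.485],[0.2,0.8,-1.6,0,0.485]]'
python3 -m creep '[[0.1,0.8,-1.1,0,0.485],[0,0.6,-0.6,0,0.485],[0,0.3,-0.3,0,0.485],[0,0,0,0,0.485],[0,0,0,0,0.485]]'
python3 - <<'E'
from h import *
p,M,o=tool();print(p,M.round(3)[:,2],o["opening"],o["contact_force"],rel([.5935,-.3025,.1115]))
for n in("wrist","scene","top"):
  c=capture(n);im=c["image"]
  for l in("tip_a","tweezers_grip","tweezers"):print(n,l,[(round(d["p"],2),d["position"]) for d in place_of(l,c)])
  if n=="scene": im=cv2.resize(im[190:370,220:400],None,fx=3.3,fy=3.3)
  if n=="top":im=cv2.resize(im[120:280,320:520],None,fx=3.3,fy=3.3)
  cv2.imwrite(f"pics/{n}15.png",im)
E
```

```text
clock: 14.43
position: [0.5881, -0.2634, 0.1332]
tcp_rot: [-0.707, -0.002, 0.003, 0.707]
contact_force: [1.0, -0.4, -0.6]
opening: 0.0221
clock: 14.85
position: [0.5903, -0.2803, 0.1175]
tcp_rot: [-0.707, -0.003, 0.003, 0.707]
contact_force: [-0.3, 0.1, -0.7]
opening: 0.0216
[ 0.59027571 -0.28030513  0.11750903] [-0.008  1.     0.001] 0.021631149495156023 [-0.27091748  0.12034891 -0.65831909] [ 0.30436816  0.59916716 -2.22250475]
wrist tip_a [(0.85, [0.5791, -0.227, 0.1255]), (0.82, [0.5941, -0.2232, 0.1282])]
wrist tweezers_grip [(0.87, [0.5826, -0.2809, 0.1245]), (0.75, [0.5956, -0.2469, 0.0029])]
wrist tweezers []
scene tip_a [(0.65, [0.2584, 0.222, 0.0075]), (0.64, [0.2404, 0.1991, 0.0103])]
scene tweezers_grip [(0.59, [0.2959, 0.1842, 0.0102]), (0.54, [0.5834, -0.2782, 0.1264])]
scene tweezers [(0.72, [0.3914, 0.1285, 0.0078]), (0.65, [0.654, -0.1546, 0.0224])]
top tip_a []
top tweezers_grip []
top tweezers [(0.56, [0.5861, -0.3906, 0.1234]), (0.52, [0.3912, 0.1279, 0.0088])]
```

View pics/wrist15.png

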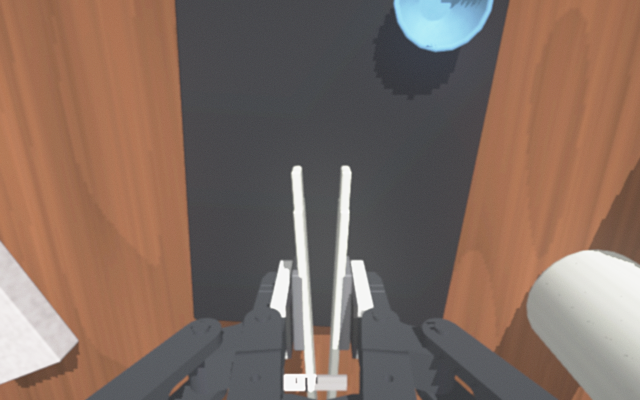

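View pics/scene15.png

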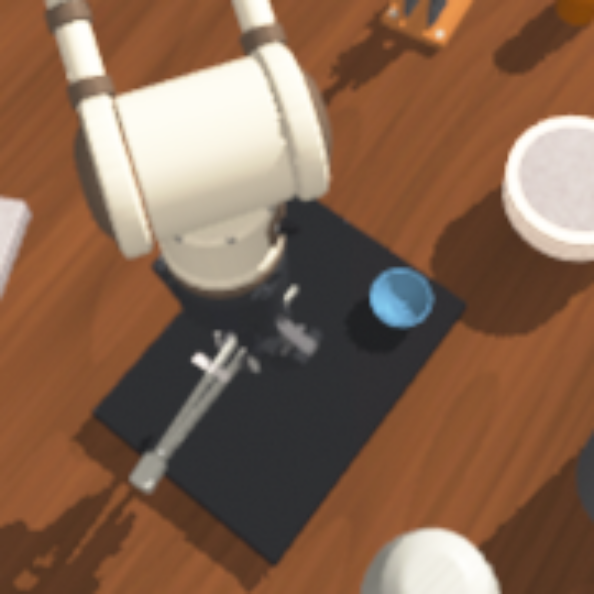

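View pics/top15.png

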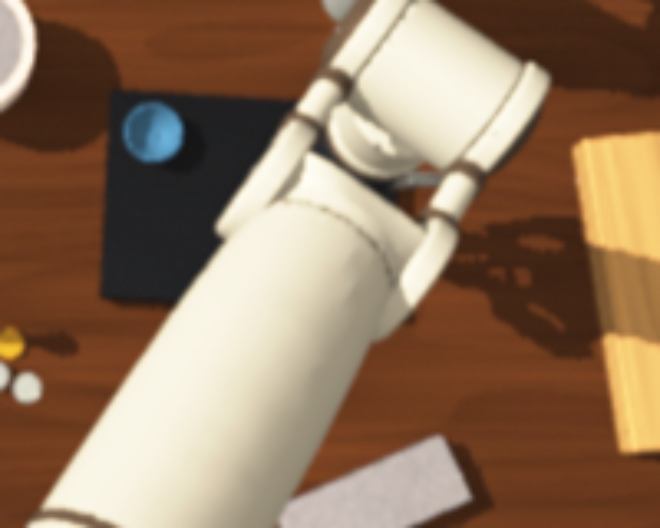

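The tweezers are level: tips at (297,170) and (346,170) as before, tip z ≈ grip z ≈ .126. The tip midpoint is at (.587,-.225). Final correction next.

```bash
python3 -m creep '[[0.1,0.1,-0.5,0,0.484],[0.2,0.2,-0.7,0,0.484],[0.2,0.2,-0.6,0,0.484],[0,0,-0.4,0,0.484],[0,0,0,0,0.484]]'
for i in 1 2 3; do python3 -m creep '[[0,0,0,0,0.484],[0,0,0,0,0.484]]' | grep -E "open|posit"; done
python3 - <<'E'
from h import *
p,M,o=tool();print(p,M.round(3)[:,2],o["contact_force"],np.abs(o["joint_vel"]).max())
c=capture("wrist");im=c["image"];op=[]
for l in("tip_a","tweezers_grip"):print(l,[(round(d["p"],2),d["position"].round(4) if hasattr(d["position"],"round") else d["position"]) for d in place_of(l,c)])
for k in range(10): op.append(observe()["opening"]); capture("wrist")
print(np.round(op,5),np.mean(op))
cv2.imwrite("pics/wrist16.png",im);cv2.imwrite("pics/wrist16z.png",cv2.resize(im[340:400,270:370],None,fx=7,fy=7,interpolation=2))
for uv in((292.5,168),(302,168),(341,168),(351,168)):print(uv,ray(c,uv,.129))
t=capture("scene");cv2.imwrite("pics/scene16.png",cv2.resize(t["image"][100:340,180:460],None,fx=2.4,fy=2.4))
E
```

```text
clock: 15.87
position: [0.5955, -0.3043, 0.1124]
tcp_rot: [0.707, 0.002, -0.002, -0.707]
contact_force: [-0.2, -0.2, -1.0]
opening: 0.0224
position: [0.5956, -0.3029, 0.1127]
opening: 0.022
position: [0.5957, -0.3027, 0.1129]
opening: 0.0217
position: [0.5957, -0.3028, 0.1128]
opening: 0.0217
[ 0.59567122 -0.30281276  0.11283996] [-0.008  1.    -0.   ] [-0.0212382  -0.59117644 -0.62434327] 0.0016612774811787037
tip_a [(0.69, [0.5846, -0.2477, 0.1188]), (0.68, [0.6002, -0.2469, 0.1213])]
tweezers_grip [(0.65, [0.5896, -0.3038, 0.1214])]
[0.02177 0.02185 0.02202 0.02218 0.02182 0.02175 0.02214 0.02203 0.02221
 0.02239] 0.0220154471897858
(292.5, 168) [ 0.58500044 -0.24497668  0.129     ]
(302, 168) [ 0.58811914 -0.24495208  0.129     ]
(341, 168) [ 0.60092093 -0.2448511   0.129     ]
(351, 168) [ 0.60420311 -0.24482521  0.129     ]
```

View pics/wrist16.png

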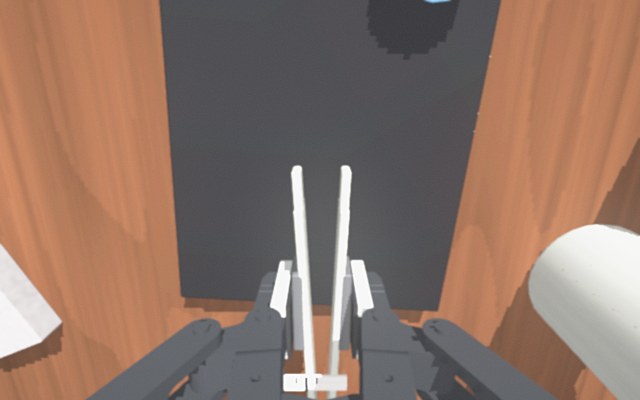

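View pics/wrist16z.png

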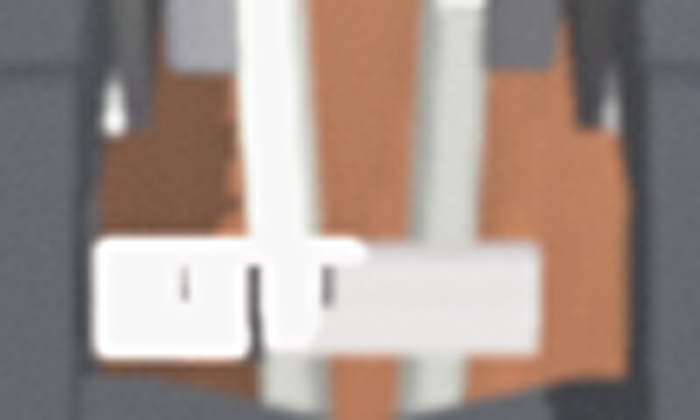

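View pics/scene16.png

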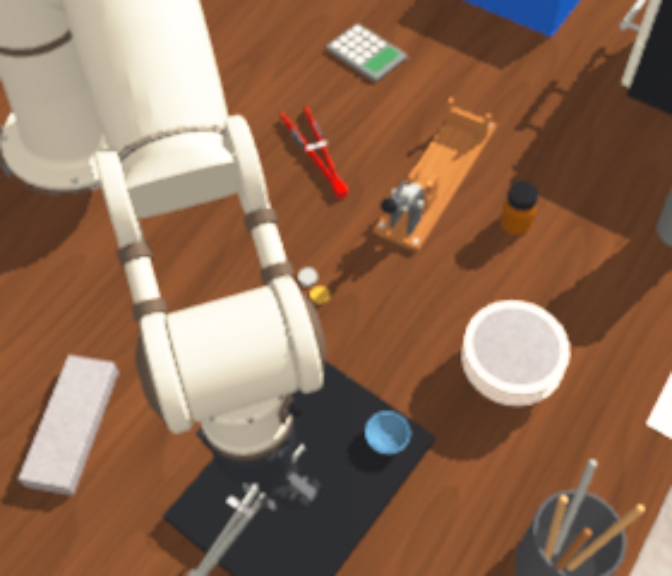

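The long line at zoom (253,300) sits on the sprung blade's outer edge (about 252). Mean opening is 22.0 mm, tips ≈ (.593,-.247,.120), and the arm is still. Handing in.

```bash
python3 -c "
from bench import hand_in,observe
print(hand_in()); print(observe()['clock'],observe()['opening'])"
```

```text
the job is handed in; nothing more can be done
None
the job is handed in; nothing more can be done
```

I handed the job in with the steel tweezers held squeezed to the 14 mm mark over the middle of the slate. The clock was at about 16 to 17 s of the 61 s allowed.

- **Cam lever:** I pushed it over to its stop with the shut fingers. The last push moved the fingers less than 1 mm while the force rose to about 25 N, and the pictures showed the bolt drawn back.
- **Lift and carry:** I squeezed the tweezers to the mark on the rest, following the fixed blade, then lifted them straight out and carried them over the slate.
- **Tip gap:** The opening averaged 22.0 mm, with readings scattered by about 0.3 mm either way. The long line lay on the sprung blade's outer edge. The networks put the tip gap at about 15.6 mm, and my own rough pixel reading gave about 13 mm; both are coarser than the opening reading. The tips never came near shutting.
- **Position:** The tip midpoint was about (0.593, -0.247, 0.120), against a slate middle of about (0.594, -0.247). That is about 10 cm above the slate's top.
- **Level and still:** Tips and grip came out at the same height within about 2 mm, from the networks and one wrist view only. The arm was at rest.
- **Other things:** The last scene picture showed the jar, bowls, dish, coins, calculator and red tweezers where they had been. I judged this by eye.

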